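# Set the tray sealer's dial and start it

## Task

Get the tray sealer on the sweet-shop counter ready: with a fingertip resting on the big knurled dial, turn it by friction until it clicks in at the third of its four dots (the second-largest), and take the finger off. Then press the round button beside the dial fully in and let it come out again. Do not pinch the dial or lift anything, and leave the tray, jar, carton and cup around the sealer where they are.

Things in the scene. Friction and masses are not known exactly. Their poses are not given: they have to be found in the camera images.
- sealer: White tray sealer, fixed to the counter. Origin on the counter straight under the dial's axis; its x points from the control deck to the lid at the rear, y to its left, z up. The flat deck is 75 mm high and spans x -62 to +62 mm, y -145 to +145 mm. Behind it, x 62 to 272 mm, the housing with its shut lid rises to 94 mm.
- dial_top (a point): Centre of the flat top face of the dial, on its vertical axis, 108 mm above the counter. The dial is a black cylinder 80 mm in diameter and 26 mm high with a knurled rim; the top face is flat but for a painted white line. It sinks up to 6 mm when pressed (about 3 N to start it, then 1.5 N for each mm) and springs up again; it turns whether pressed or not. The point turns and sinks with the dial.
- dial_mark (a point): Outer end of the white line on the dial's top face, 40 mm from the axis: the pointer, which shows the setting.
- dial (a joint): Dial angle in rad, growing clockwise seen from above. Four sprung notches at 0, 0.785, 1.571 and 2.356 (end stops just beyond 0 and 2.356), where the white line points at the first, second, third and fourth dot. The dial snaps into the nearest notch when let go; turning it over the ridge between two notches takes about 0.03 N m. It starts in or near the first or second notch.
- third_dot (a point): Centre of the third dot, on the deck 53 mm from the dial's axis, 22.5 degrees clockwise of the sealer's x axis. The four dots lie on an arc 45 degrees apart and grow clockwise from 5 to 13 mm in diameter; the third is 10 mm.
- start_top (a point): Centre of the top of the round grey push button (28 mm in diameter) in a steel housing, on the deck to the right of the dial: 105 mm from the dial's axis towards the sealer's -y (and 5 mm towards its -x), its top 22 mm above the deck. Pressed straight down.
- start (a joint): Button travel in m: 0 out, 0.006 fully in, which takes 5 N. It springs back out.
- tray: Loose open clear plastic box, 100 by 120 mm, 40 mm high, origin at the centre of its underside. Leave alone.
- jar: Loose jar, 68 mm in diameter, 100 mm high, origin at the centre of its underside. Leave alone.
- carton: Loose cardboard carton 70 by 110 by 50 mm high, origin at the centre of its underside. Leave alone.
- cup: Loose white cup 64 mm in diameter at the rim, 60 mm high, origin at the centre of its underside. Leave alone.

How it is judged:
By the outcome, as a careful person would: the job done as asked, in the order asked, and still so for the second after the job is handed in, with the robot touching nothing.
It also fails if it takes over 48 s, if anything falls off the work surface, if the arm or the gripper's body presses on something with over 40 N, if the wrist force passes 120 N, or if a joint passes its speed limit or range.

## Robot

A 6-joint arm with a two-finger parallel gripper is mounted at the origin on the work surface. World frame = base frame: x ahead of the robot, y to its left, z up, the work surface at z = 0. Lengths are in m, angles in rad, forces in N, time in s.
With the tool pointing down it reaches from about 0.425 to 0.95 m from the base axis. Payload 3.5 kg.
Tool frame: the origin (TCP) lies midway between the tips of the shut fingers; the grasp point (between the pads) lies 19 mm behind it; z points along the fingers, y is the line along which they close (so a half turn about z gives the same grasp; the last joint's range is limited). The gripper opens to 85 mm and grips with 20 to 120 N. Pads are 22 mm wide; open, the fingers measure 114 mm over their backs; the gripper's body (76 mm by 85 mm) begins 54 mm behind the grasp point. The pads swing forward as they close: fully open they stand 13 mm farther back than shut.
Start: joints at [1.06, 0.286, 1.577, -0, 1.279, -0.15], TCP at [0.238, 0.632, 0.231] pointing down, gripper open.
Joint ranges: [-2.77, 2.77], [-0.9, 2.22], [0.21, 2.48], [-1.53, 4.67], [0.24, 2.81], [-2.84, 2.84]. Speed limits (rad/s): [2.79, 2.79, 3.14, 3.14, 3.14, 3.14].

## Interface

Orientations are given as a unit quaternion [x, y, z, w].
In Python, from plant import ctrl gives the robot as it stands. The module is installed in compiled form; this text tells all that it offers.
- The arm moves only by the shell command python3 -m inch 'ROWS' [FORCE]. ROWS is JSON, a list of rows, each a list of 5 numbers: the closure, from 0 (fully open) to 1 (shut), then the shift along the tool's x, y, z in m, then the turn about the tool's z in degrees. A call has 1 to 5 rows; each row is the pose to reach, as a shift and turn from the pose commanded when the call began, along the tool's axes at that moment; what a row does not reach only later rows make up. A row lasts 1/12 s, in which the tool goes at most 41.7 mm and 7.16 degrees, less where a joint would pass 70% of its speed; a pose out of reach is approached as far as the arm can. A call with a gripper value outside its range is refused whole. The fingers move at their own pace and stop on an object; FORCE is the grip in N (left out, the last holds). Time passes only in rows, so rows that repeat a pose let the fingers close. It gives the time, the measured TCP pose, the force, the opening and the grip force at its end, in the units of the state.
- ctrl.get_state(): the state, without advancing time (a new reading comes with each control period).
- ctrl.read_camera(name): name is "side" or "top" or "wrist"; returns a dict with "pixels" (480x640x3 uint8, red, green, blue), "depth" (480x640 float32, m along the optical axis (not along the pixel's ray), 0 where there is no reading), "fx", "fy", "cx", "cy" (pixels), "xyz" and "rotation" of the camera in the world; the wrist camera has in their place "mount" (4x4, takes a point from camera to tool coordinates, whose origin is the TCP and whose axes are the flange's). Camera axes: x right, y down, z forward; pixel columns grow to the right and rows downward; lengths in m; the calibration is good to about 2 mm. A picture is of the moment at which its call begins: read the wrist's pose just before it.
- ctrl.sign_off(): hands the job in; it is judged then, once.
Trained networks look in a picture, given as the dict that the camera call returned (one of the last four; its "shot" number tells which), for a name from the list of things; names that differ only in an ending like _2 or _b are one class to them, and where a whole thing is asked for, a point or a joint stands for the part that bears it (a point fixed in the world has none). Each returns a list of dicts, best first, with "score" (0 to 1); they miss things now and then, are a little off and sometimes report something else, mostly with a low value. They report only what shows in the picture. A call takes as long as a camera call.
- ctrl.spot_in(query, picture): "at" ([column, row] in pixels, amid what is visible of it).
- ctrl.tip_of(query, picture): "at" ([column, row] in pixels: a listed point, or the origin of a listed thing).
The state is a dict: "time": time; "qpos": joint angles; "dq": joint speeds; "joint_efforts": joint torques, N m; "eef_pos": TCP position; "tcp_rot": TCP orientation; "contact_force": force on the tool from outside, world axes, zero at the start; "wrist_torque": the same for the moment, N m; "opening": opening from 0.0 (shut) to 1.0 (fully open); "finger_force": force on a finger pad.
Only numpy, scipy, OpenCV 4.12 (cv2) and the standard library are available. Lean on these libraries where they do the work, as an engineer would, in place of code of your own. Each camera call takes 0.05 s, during which the arm holds its last target. There are 200 camera calls.

## Working session

There is one attempt and no reset: what is moved stays moved. The work goes in short steps, Python scripts to look and compute and a shell command to move; the robot and the scene stay as the last step left them, time stands still between calls to the robot, and variables do not carry over. Pictures are saved under pics/ and viewed, at most 10 in all, crops included, and the job is handed in when it is done.

```bash
mkdir -p pics
cat > h.py <<'E'
import numpy as np, cv2
from scipy.spatial.transform import Rotation as R
from plant import ctrl
def world(p,uv,z=None,st=None):
    """pixel -> world, by plane height z or (z None) by depth"""
    if 'mount' in p:
        T=np.eye(4);T[:3,:3]=R.from_quat(st['tcp_rot']).as_matrix();T[:3,3]=st['eef_pos'];T=T@np.array(p['mount'])
        Rm,t=T[:3,:3],T[:3,3]
    else:
        t=np.array(p['xyz']);Rm=np.array(p['rotation'])
        Rm=Rm if Rm.shape==(3,3) else R.from_quat(Rm.ravel()).as_matrix()
    d=Rm@np.array([(uv[0]-p['cx'])/p['fx'],(uv[1]-p['cy'])/p['fy'],1])
    s=(z-t[2])/d[2] if z is not None else p['depth'][int(uv[1]),int(uv[0])]
    return t+s*d
def tool(st,w):
    return R.from_quat(st['tcp_rot']).inv().apply(np.array(w)-st['eef_pos'])
E
python3 - <<'E'
from h import *
st=ctrl.get_state();print(st['time'],st['eef_pos'],st['tcp_rot'],st['opening'])
Z=dict(dial_top=.108,dial_mark=.108,third_dot=.075,start_top=.097,sealer=0)
for c in('top','side'):
    p=ctrl.read_camera(c);cv2.imwrite(f'pics/{c}0.png',p['pixels'][:,:,::-1])
    for n,z in Z.items():
        for r in ctrl.tip_of(n,p)[:2]:print(c,n,np.round(r['score'],2),np.round(r['at'],1),world(p,r['at'],z).round(4))
E
```

```text
0.0 [0.23794315 0.63096928 0.22992701] [ 1.79434906e-01  9.83769138e-01 -1.11296635e-03 -3.99948600e-04] 1.0056807027379226
top dial_top 0.72 [401.8 246.1] [ 0.5489 -0.0726  0.108 ]
top dial_mark 0.8 [381.4 242.4] [ 0.5543 -0.0393  0.108 ]
top third_dot 0.89 [403.7 216.1] [ 0.6009 -0.0799  0.075 ]
top third_dot 0.2 [400.8 248.8] [ 0.5456 -0.0757  0.075 ]
top start_top 0.57 [404.8 214.8] [ 0.6011 -0.0785  0.097 ]
top start_top 0.47 [465.9 235.3] [ 0.5693 -0.1801  0.097 ]
top sealer 0.93 [398.9 249.3] [ 0.547 -0.083  0.   ]
side dial_top 0.58 [333.4 191.1] [ 0.5528 -0.0776  0.108 ]
side dial_mark 0.66 [333.1 206. ] [ 0.5472 -0.0389  0.108 ]
side third_dot 0.63 [307.6 199.4] [ 0.601 -0.085  0.075]
side start_top 0.5 [333.1 156.2] [ 0.5714 -0.1933  0.097 ]
side sealer 0.87 [335.1 231.3] [ 0.5488 -0.0871  0.    ]
side sealer 0.61 [275.5 165.1] [ 0.7102 -0.2694  0.    ]
```

View pics/top0.png

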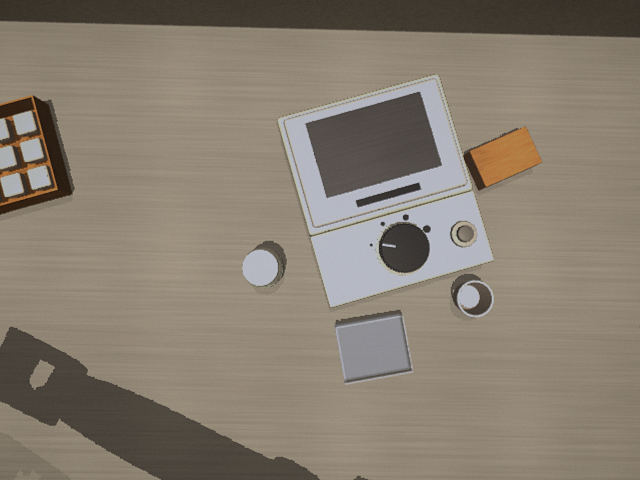

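The picture shows the sealer yawed about 13°. The dial centre is near (403,247), with its white line to (383,245) at the first dot (372,245). The third dot is at (406,217) and the button at (465,234). I'll shut the fingers and move above the dial.

```bash
python3 -m inch '[[1,-0.027,-0.0275,0,0],[1,-0.054,-0.055,0,0],[1,-0.081,-0.0825,0,0],[1,-0.108,-0.11,0,0],[1,-0.135,-0.1375,0,0]]' 40
python3 -m inch '[[1,-0.027,-0.0275,0,0],[1,-0.054,-0.055,0,0],[1,-0.081,-0.0825,0,0],[1,-0.108,-0.11,0,0],[1,-0.135,-0.1375,0,0]]'
python3 -m inch '[[1,-0.027,-0.0275,0,0],[1,-0.054,-0.055,0,0],[1,-0.081,-0.0825,0,0],[1,-0.108,-0.11,0,0],[1,-0.135,-0.1375,0,0]]'
python3 -m inch '[[1,-0.027,-0.0275,0,0],[1,-0.054,-0.055,0,0],[1,-0.081,-0.0825,0,0],[1,-0.108,-0.11,0,0],[1,-0.135,-0.1375,0,0]]'
python3 -m inch '[[1,0,0,0,0],[1,0,0,0,0],[1,0,0,0,0]]'
python3 - <<'E'
from h import *
Z=dict(dial_top=.108,dial_mark=.108,third_dot=.075,start_top=.097,sealer=0)
st=ctrl.get_state();p=ctrl.read_camera('wrist');cv2.imwrite('pics/w1.png',p['pixels'][:,:,::-1])
print(st['contact_force'],st['opening'],st['tcp_rot'])
for n,z in Z.items():
    for r in ctrl.tip_of(n,p)[:2]:print(n,np.round(r['score'],2),np.round(r['at'],1),world(p,r['at'],z,st).round(4))
E
```

```text
time: 1.02
eef_pos: [0.3163, 0.4537, 0.2314]
tcp_rot: [0.179, 0.984, 0.0, 0.0]
contact_force: [0.6, -0.2, -0.1]
opening: 0.307
finger_force: 0.0
time: 1.43
eef_pos: [0.3942, 0.2772, 0.2317]
tcp_rot: [0.179, 0.984, 0.0, 0.0]
contact_force: [0.7, 0.3, 0.3]
opening: 0.004
finger_force: 0.0
time: 1.85
eef_pos: [0.472, 0.1008, 0.2318]
tcp_rot: [0.179, 0.984, 0.0, 0.001]
contact_force: [0.3, -0.2, -0.4]
opening: 0.004
finger_force: 0.0
time: 2.27
eef_pos: [0.5498, -0.0756, 0.2316]
tcp_rot: [0.18, 0.984, 0.0, 0.0]
contact_force: [1.0, -0.7, 0.0]
opening: -0.001
finger_force: 0.0
time: 2.52
eef_pos: [0.549, -0.0735, 0.2311]
tcp_rot: [0.18, 0.984, 0.0, -0.0]
contact_force: [-0.3, 1.2, -0.0]
opening: 0.003
finger_force: 0.0
[-0.33602222  1.20020281 -0.0217361 ] 0.0027016906792229215 [ 1.79710099e-01  9.83719502e-01  2.58493856e-04 -3.93287484e-04]
dial_top 0.97 [311.5 233.5] [ 0.5491 -0.0768  0.108 ]
dial_mark 0.62 [366.5 220.7] [ 0.554  -0.0376  0.108 ]
third_dot 0.85 [328.9 279.8] [ 0.5997 -0.0812  0.075 ]
start_top 0.6 [200.5 304.3] [ 0.5749 -0.1789  0.097 ]
sealer 0.97 [310.3 205.2] [ 0.5503 -0.0798  0.    ]
```

View pics/w1.png

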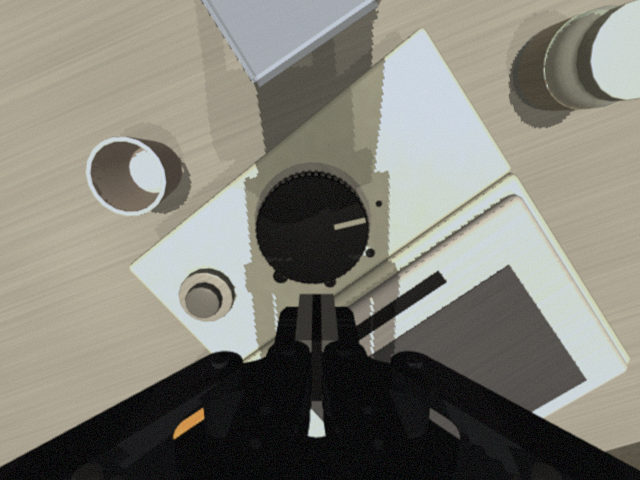

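The view is from the other side: the dial is at (312,228), its line still at the first dot, and the button at (205,300). This agrees with the top view. Next I go down to the left side of the dial top, 27 mm from the axis.

```bash
python3 -m inch '[[1,0.0085,0.0225,0.03,0],[1,0.0085,0.0225,0.06,0],[1,0.0085,0.0225,0.09,0],[1,0.0085,0.0225,0.11,0],[1,0.0085,0.0225,0.115,0]]'
python3 -m inch '[[1,0,0,0.001,0],[1,0,0,0.002,0],[1,0,0,0.004,0],[1,0,0,0.006,0],[1,0,0,0.006,0]]'
```

```text
time: 3.23
eef_pos: [0.5463, -0.0481, 0.112]
tcp_rot: [0.179, 0.984, 0.0, -0.004]
contact_force: [-0.3, 0.0, -0.4]
opening: -0.004
finger_force: 0.0
time: 3.65
eef_pos: [0.55, -0.0499, 0.1114]
tcp_rot: [0.179, 0.984, -0.0, 0.001]
contact_force: [-0.3, 0.4, -0.1]
opening: -0.004
finger_force: 0.0
```

```bash
python3 -m inch '[[1,0,0,0.002,0],[1,0,0,0.003,0],[1,0,0,0.005,0],[1,0,0,0.005,0],[1,0,0,0.005,0]]'
```

```text
time: 4.07
eef_pos: [0.5497, -0.0497, 0.1061]
tcp_rot: [0.179, 0.984, -0.0, 0.0]
contact_force: [-1.1, 0.5, 4.0]
opening: -0.001
finger_force: 2.3
```

```bash
python3 -m inch '[[1,0,0,0.0025,0],[1,-0.0034,0.001,0.0025,0],[1,-0.0069,0.0016,0.0025,0],[1,-0.0104,0.0017,0.0025,0],[1,-0.0139,0.0014,0.0025,0]]'
python3 -m inch '[[1,-0.0034,-0.0008,0,0],[1,-0.0068,-0.002,0,0],[1,-0.0099,-0.0037,0,0],[1,-0.0127,-0.0058,0,0],[1,-0.0127,-0.0058,0,0]]'
python3 - <<'E'
from h import *
st=ctrl.get_state();print(st['eef_pos'],st['contact_force'],st['wrist_torque'])
p=ctrl.read_camera('wrist');q=ctrl.read_camera('top')
cv2.imwrite('pics/w2.png',p['pixels'][:,:,::-1])
for n,z in dict(dial_top=.105,dial_mark=.105).items():
    for r in ctrl.tip_of(n,p)[:2]:print(n,np.round(r['score'],2),np.round(r['at'],1),world(p,r['at'],z,st).round(4))
E
```

```text
time: 4.48
eef_pos: [0.563, -0.0533, 0.1039]
tcp_rot: [0.179, 0.984, -0.0, -0.0]
contact_force: [-2.7, 0.4, 7.6]
opening: -0.003
finger_force: 3.8
time: 4.9
eef_pos: [0.5739, -0.0634, 0.1043]
tcp_rot: [0.18, 0.984, 0.0, 0.001]
contact_force: [-0.7, 1.7, 6.4]
opening: -0.0
finger_force: 3.5
[ 0.57386742 -0.06343877  0.10433819] [-0.69288775  1.65432852  6.43825958] [ 0.13146247  0.25269151 -0.03414511]
dial_top 0.64 [259.9 270.5] [ 0.5485 -0.0769  0.105 ]
dial_mark 0.82 [346.7 317.5] [ 0.5795 -0.0522  0.105 ]
```

View pics/w2.png

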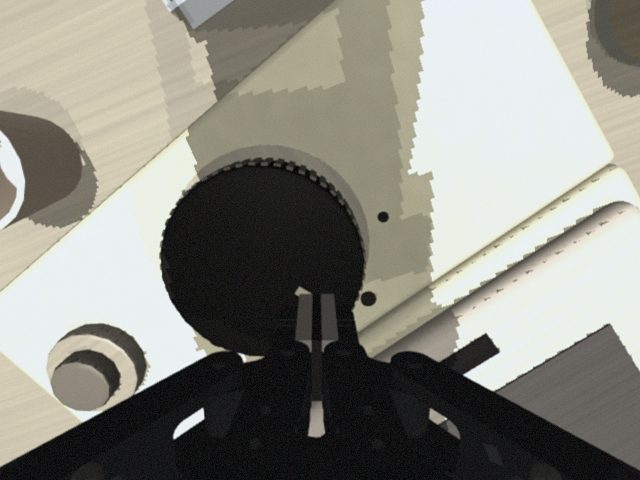

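The line's inner end shows at (302,291), beside the finger. The dial has gone about 45° and the finger 60°, so there is some slip. I'll press slightly more and carry on.

```bash
python3 -m inch '[[1,0,0,0.0015,0],[1,-0.0026,-0.0024,0.0015,0],[1,-0.0048,-0.0051,0.0015,0],[1,-0.0067,-0.0082,0.0015,0],[1,-0.0082,-0.0114,0.0015,0]]'
python3 -m inch '[[1,-0.001,-0.0034,0,0],[1,-0.0016,-0.0069,0,0],[1,-0.0016,-0.0069,0,0]]'
cat > look.py <<'E'
from h import *
import sys
st=ctrl.get_state();print(st['eef_pos'],st['contact_force'],st['wrist_torque'])
for c in('wrist','top','side'):
    p=ctrl.read_camera(c);cv2.imwrite(f'pics/{c}{sys.argv[1]}.png',p['pixels'][:,:,::-1])
    for r in ctrl.tip_of('dial_mark',p)[:2]:
        w=world(p,r['at'],.106,st)-[.549,-.0767,0]
        print(c,round(r['score'],2),np.round(r['at'],1),w.round(3),'joint deg',80.8-np.degrees(np.arctan2(w[1],w[0])))
E
python3 look.py 3
```

```text
time: 5.52
eef_pos: [0.5779, -0.0765, 0.1034]
tcp_rot: [0.18, 0.984, 0.001, 0.002]
contact_force: [-0.5, 2.4, 8.3]
opening: -0.002
finger_force: 4.2
time: 5.77
eef_pos: [0.5772, -0.0845, 0.1036]
tcp_rot: [0.18, 0.984, -0.0, 0.002]
contact_force: [-0.5, -0.2, 7.6]
opening: -0.0
finger_force: 4.1
[ 0.57718616 -0.08450108  0.10360863] [-0.50174311 -0.1554619   7.58030295] [ 0.02153854  0.13985512 -0.06595576]
side 0.56 [315.4 190.9] [0.035 0.002 0.106] joint deg 78.02233412028887
```

View pics/wrist3.png

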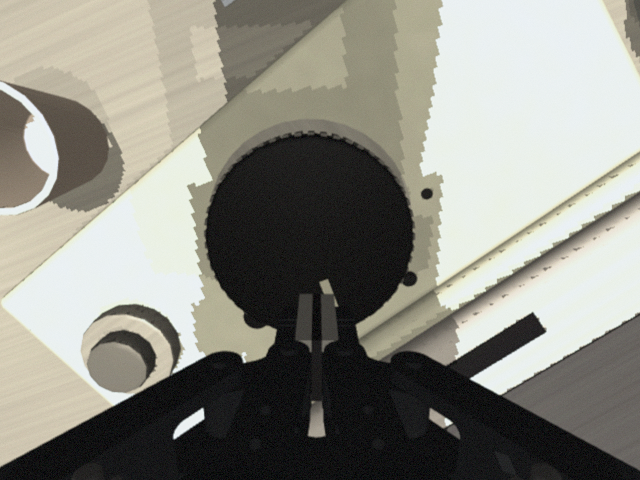

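The line now runs (325,280)–(335,305) from the centre (310,232), about 80° of turn, past the ridge at 67.5°. I'll lift off so it can snap in.

```bash
python3 -m inch '[[1,0,0,-0.003,0],[1,0,0,-0.01,0],[1,0,0,-0.03,0],[1,0,0,-0.06,0],[1,0,0,-0.09,0]]'
python3 -m inch '[[1,-0.02,0.02,-0.03,0],[1,-0.05,0.05,-0.03,0],[1,-0.08,0.08,-0.03,0],[1,-0.08,0.08,-0.03,0],[1,-0.08,0.08,-0.03,0]]'
python3 look.py 4
python3 -c "
import cv2
a=cv2.imread('pics/top4.png')[180:280,330:490];cv2.imwrite('pics/c4.png',cv2.resize(a,None,fx=5,fy=5,interpolation=3))"
```

```text
time: 6.48
eef_pos: [0.5738, -0.0833, 0.1902]
tcp_rot: [0.179, 0.984, 0.0, -0.002]
contact_force: [1.0, -0.5, 0.9]
opening: 0.001
finger_force: 0.0
time: 6.9
eef_pos: [0.6789, -0.036, 0.2189]
tcp_rot: [0.178, 0.984, -0.0, -0.002]
contact_force: [0.4, -0.8, 0.1]
opening: -0.001
finger_force: 0.0
[ 0.678879   -0.03597711  0.21887601] [ 0.35001508 -0.8158641   0.05562428] [-0.03992001 -0.01505964 -0.01425429]
wrist 0.7 [198.  129.4] [ 0.039 -0.004  0.106] joint deg 86.87034825557181
wrist 0.54 [218.2 147.1] [0.053 0.003 0.106] joint deg 77.30199844584416
side 0.85 [315.3 190.7] [0.036 0.001 0.106] joint deg 78.85113726230249
side 0.57 [380.1 195.5] [-0.078 -0.006  0.106] joint deg 256.5761750754794
```

View pics/c4.png

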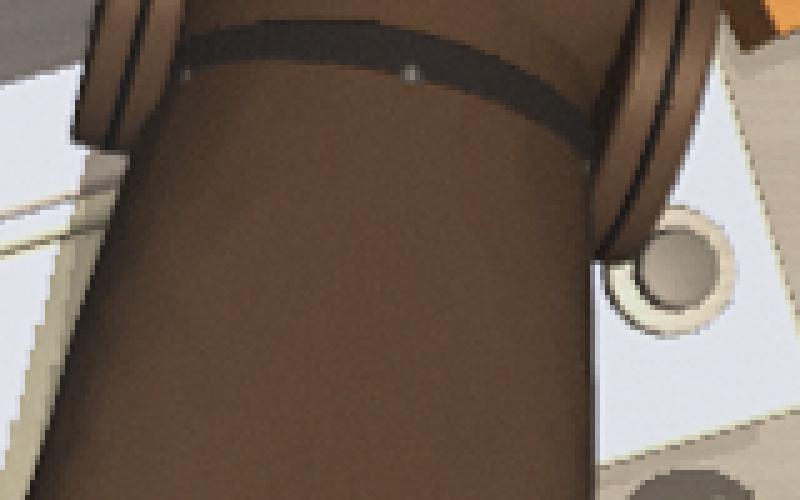

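The arm hides the dial in this view, so I'll check the wrist picture.

View pics/wrist4.png

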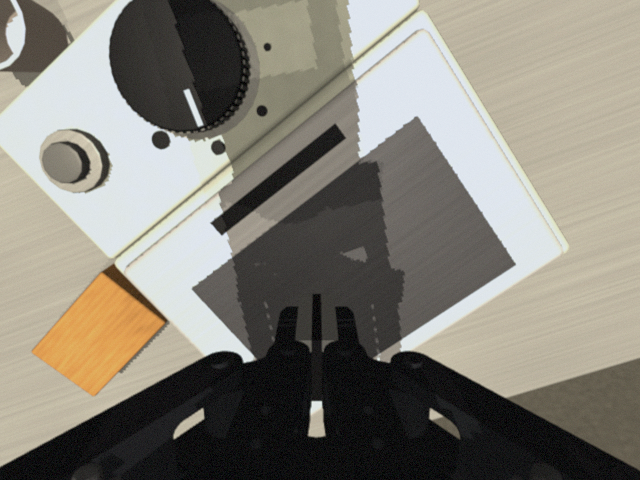

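The line points at the third dot (218,147), so the dial is set. On to the button.

```bash
python3 -m inch '[[1,0.01,-0.035,0,0],[1,0.02,-0.07,0,0],[1,0.031,-0.105,0,0],[1,0.042,-0.14,0,0],[1,0.051,-0.173,0,0]]'
python3 -m inch '[[1,0,0,0.02,0],[1,0,0,0.04,0],[1,0,0,0.04,0],[1,0,0,0.04,0]]'
python3 - <<'E'
from h import *
st=ctrl.get_state();print(st['eef_pos'],st['contact_force'])
p=ctrl.read_camera('wrist');cv2.imwrite('pics/w5.png',p['pixels'][:,:,::-1])
for f in (ctrl.tip_of,ctrl.spot_in):
  for r in f('start_top',p)[:2]:
    w=world(p,r['at'],.097,st);print(round(r['score'],2),np.round(r['at'],1),w.round(4),tool(st,w).round(4),world(p,r['at'],None,st).round(4))
E
```

```text
time: 7.62
eef_pos: [0.5676, -0.1823, 0.2219]
tcp_rot: [0.18, 0.984, -0.0, 0.0]
contact_force: [0.6, -0.9, 0.2]
opening: -0.0
finger_force: 0.0
time: 7.95
eef_pos: [0.5683, -0.1809, 0.1806]
tcp_rot: [0.18, 0.984, 0.0, -0.001]
contact_force: [-0.4, -0.5, 0.5]
opening: -0.005
finger_force: 0.0
[ 0.56834379 -0.18091305  0.18059029] [-0.40170792 -0.46697474  0.52178243]
0.56 [324.7 257.1] [ 0.5748 -0.1776  0.097 ] [-0.0051  0.0054  0.0836] [ 0.5749 -0.1776  0.0969]
0.9 [322.1 251.7] [ 0.571  -0.1778  0.097 ] [-0.0016  0.0038  0.0836] [ 0.5712 -0.1779  0.0966]
0.3 [479.4 153.1] [ 0.5475 -0.0743  0.097 ] [0.057  0.0923 0.0838] [ 0.5452 -0.0781  0.1079]
```

View pics/w5.png

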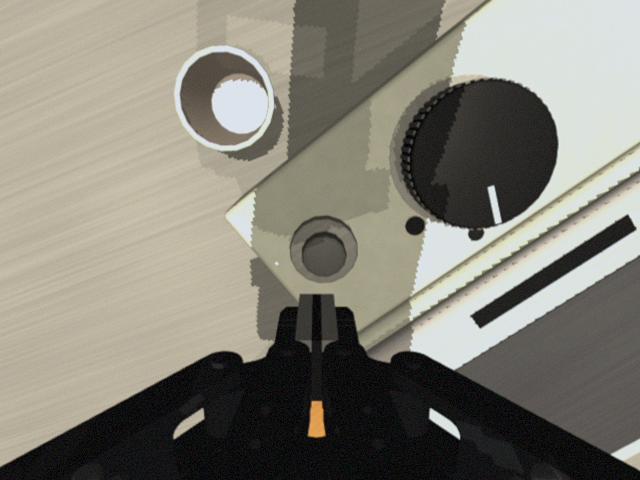

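The button centre is at (324,254), 2–4 mm off from where I aimed. I'll correct that and press.

```bash
python3 -m inch '[[1,-0.002,0.0035,0.03,0],[1,-0.002,0.0035,0.06,0],[1,-0.002,0.0035,0.077,0],[1,-0.002,0.0035,0.08,0],[1,-0.002,0.0035,0.08,0]]'
python3 -m inch '[[1,0,0,0.003,0],[1,0,0,0.006,0],[1,0,0,0.009,0],[1,0,0,0.011,0],[1,0,0,0.011,0]]'
```

```text
time: 8.52
eef_pos: [0.5727, -0.1779, 0.101]
tcp_rot: [0.179, 0.984, 0.0, -0.001]
contact_force: [-0.1, -0.1, 0.5]
opening: 0.002
finger_force: 0.0
time: 8.93
eef_pos: [0.5744, -0.1791, 0.0921]
tcp_rot: [0.179, 0.984, -0.001, 0.002]
contact_force: [2.1, -0.5, 4.8]
opening: 0.001
finger_force: 2.1
```

Not quite bottomed out yet, so I'll press a little further.

```bash
python3 -m inch '[[1,0,0,0.002,0],[1,0,0,0.004,0],[1,0,0,0.004,0],[1,0,0,0.004,0]]'
```

```text
time: 9.27
eef_pos: [0.5745, -0.1792, 0.0908]
tcp_rot: [0.179, 0.984, -0.0, 0.002]
contact_force: [-3.8, 1.7, 16.4]
opening: -0.006
finger_force: 8.3
```

The button has bottomed out: 16 N, with z stalled at 0.0908. I'll let it out and check.

```bash
python3 -m inch '[[1,0,0,-0.01,0],[1,0,0,-0.03,0],[1,0,0,-0.06,0],[1,0,0,-0.095,0],[1,0,0,-0.13,0]]'
python3 -m inch '[[1,-0.03,0,0,0],[1,-0.06,0,0,0],[1,-0.06,0,0,0],[1,-0.06,0,0,0]]'
python3 - <<'E'
from h import *
st=ctrl.get_state();print(st['eef_pos'],st['contact_force'])
p=ctrl.read_camera('wrist');cv2.imwrite('pics/w6.png',p['pixels'][:,:,::-1])
for r in ctrl.spot_in('start_top',p)[:1]:print(r['score'],world(p,r['at'],None,st).round(4))
E
```

```text
time: 9.68
eef_pos: [0.5713, -0.1778, 0.2159]
tcp_rot: [0.179, 0.984, 0.001, -0.002]
contact_force: [1.0, 0.2, 0.0]
opening: -0.002
finger_force: 0.0
time: 10.02
eef_pos: [0.6285, -0.1996, 0.2145]
tcp_rot: [0.179, 0.984, 0.0, -0.002]
contact_force: [-0.4, 0.3, 0.5]
opening: -0.0
finger_force: 0.0
[ 0.62847234 -0.1995911   0.21451114] [-0.44977808  0.31742748  0.48474441]
0.75 [ 0.5736 -0.1793  0.0971]
```

View pics/w6.png

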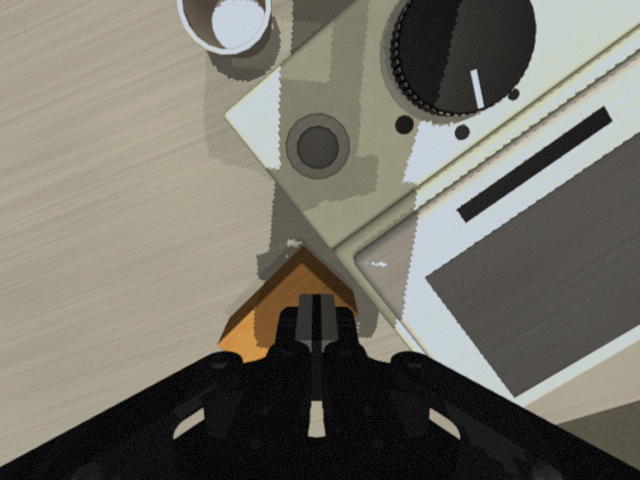

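The button is out again (top at 0.097). I'll check the line's angle numerically from its two ends, (474,70) and (480,107), and the three visible dots.

Run:
```python
from h import *
st=ctrl.get_state();p=ctrl.read_camera('wrist')
a=world(p,(474,70),.108,st);b=world(p,(480,107),.108,st)
d=b-a;print('line',a,b,np.degrees(np.arctan2(d[1],d[0])))
c=np.array([.549,-.0767])
for uv in((514,95),(462,132),(404,124)):
    w=world(p,uv,.075,st)[:2];v=w-c;print(w,np.degrees(np.arctan2(v[1],v[0])),np.hypot(*v))
v=b[:2]-c;print('tip',np.degrees(np.arctan2(v[1],v[0])),np.hypot(*v))
```

```text
line [ 0.56361453 -0.0755865   0.108     ] [ 0.58498955 -0.07722726  0.108     ] -4.389447761907261
[ 0.58904289 -0.04121107] 41.54970355467336 0.05350605420918633
[ 0.6001256  -0.08022182] -3.9406302686873236 0.051246760906548
[ 0.58082768 -0.11634858] -51.24443660080933 0.050843000945838115
tip -0.8393469255652987 0.03599341273961744
```

```bash
python3 -c "
from plant import ctrl
print(ctrl.sign_off())"
```

```text
the job is handed in; nothing more can be done
None
```

I turned the dial by fingertip friction to the third dot and took the finger off, then pressed the button fully in and let it come out; the job is handed in at about 10 s, and I never touched the tray, jar, carton or cup.

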